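# Fit the amber lens to the console's warning lamp

## Robot

A 6-joint arm with a two-finger parallel gripper is mounted at the origin on the work surface. World frame = base frame: x ahead of the robot, y to its left, z up, the work surface at z = 0. Lengths are in mm, angles in rad, forces in N, time in s.
With the tool pointing down it reaches from about 350 to 875 mm from the base axis. Payload 4.2 kg.
Tool frame: the origin (TCP) lies midway between the tips of the shut fingers; the grasp point (between the pads) lies 19 mm behind it; z points along the fingers, y is the line along which they close (so a half turn about z gives the same grasp; the last joint's range is limited). The gripper opens to 85 mm and grips with 20 to 120 N. Pads are 22 mm wide; open, the fingers measure 114 mm over their backs; the gripper's body (76 mm by 85 mm) begins 54 mm behind the grasp point. The pads swing forward as they close: fully open they stand 13 mm farther back than shut.
Start: joints at [1.4, 0.385, 0.008, 0, -1.194, -0.259], TCP at [260.397, 568.148, 231.312] pointing down, gripper open.
Joint ranges: [-3.14, 3.14], [-1.21, 2.06], [-1.07, 1.41], [-3.16, 2.05], [-2.99, -0.16], [-3.1, 3.1]. Speed limits (rad/s): [2.79, 2.79, 3.14, 3.14, 3.14, 3.14].

## Interface

Orientations are given as a unit quaternion [x, y, z, w].
In Python, from bench import arm gives the robot as it stands.
- The arm moves only by the tool send_rows, never from a script. Its argument "targets" is a list of rows, each an object of numbers: "gripper": the gripper command: -1 is fully open, 1 is shut, values between are in proportion; "x", "y", "z": the shift along the tool's x, y, z in cm; "ax", "ay", "az": the turn, a rotation vector about the tool's x, y, z in degrees. A call has 1 to 5 rows; each row shifts and turns the commanded pose from where the row before left it, along the tool's axes as they then stand; what a row does not reach is not made up. A row lasts 1/12 s, in which the tool goes at most 41.7 mm and 7.16 degrees, less where a joint would pass 70% of its speed; a pose out of reach is approached as far as the arm can. A call is refused whole if a number of a shift passes 4.17 or a number of a turn 7.16, either way. A call with a gripper value outside its range is refused whole. The fingers move at their own pace and stop on an object; the grip force is fixed at half the most. Time passes only in rows, so rows that do not move let the fingers close. It gives the time, the measured TCP pose, the force, the opening and the grip force at its end, in the units of the state.
- arm.read_state(): the state, without advancing time (a new reading comes with each control period).
- arm.get_image(name): name is "scene" or "top" or "wrist"; returns (picture, depth): 400x640x3 uint8, red, green, blue; 400x640 float32, mm along the optical axis (not along the pixel's ray), 0 where there is no reading.
- arm.camera_model(name): a dict with "fx", "fy", "cx", "cy" (pixels), "distortion" ([k1, k2, p1, p2, k3] as OpenCV has them; the pictures are not rectified), "cam_to_world" (4x4, takes a point from camera to world coordinates). Camera axes: x right, y down, z forward; pixel columns grow to the right and rows downward; lengths in mm; the calibration is good to about 2 mm. A picture is of the moment at which its call begins: read the wrist's pose just before it. camera_model takes no time and is no camera call; for the wrist camera it gives the pose at the moment of the call.
- arm.job_done(): hands the job in; it is judged then, once.
Trained networks look in the newest picture that a camera, given by its name, has taken for a name from the list of things; names that differ only in an ending like _2 or _b are one class to them, and where a whole thing is asked for, a point or a joint stands for the part that bears it (a point fixed in the world has none). Each returns a list of dicts, best first, with "score" (0 to 1); they miss things now and then, are a little off and sometimes report something else, mostly with a low value. They report only what shows in the picture. A call takes as long as a camera call. They do not tell look-alikes from the thing itself.
- arm.boxes_of(camera, thing): "rect" ([left, top, width, height] in pixels, round what is visible of it).
The state is a dict: "clock": time; "joints": joint angles; "joint_vel": joint speeds; "joint_efforts": joint torques, N m; "position": TCP position; "ee_rot": TCP orientation; "contact_force": force on the tool from outside, world axes, zero at the start; "wrist_torque": the same for the moment, N m; "gripper_width": finger opening in mm; "grasp_force": force on a finger pad.
Only numpy, scipy, OpenCV 4.12 (cv2) and the standard library are available. Lean on these libraries where they do the work, as an engineer would, in place of code of your own. Each camera call takes 0.05 s, during which the arm holds its last target. There are 200 camera calls.

## Task

Fit the amber lens to the empty warning-lamp base on the console's sloping panel: set it over the lamp with its three lugs in the gaps between the hooks, push it down against the spring, turn it clockwise until it stops and let it spring up, so that the lugs are locked in the notches of the hooks. Leave it there, and leave the red and green lenses and the other things on the bench where they are.

Things in the scene. Friction and masses are not known exactly. Their poses are not given: they have to be found in the camera images.
- amber: Amber lens, to be fitted: round translucent cap, 58 mm across, 84 mm high (straight sides from 17 to 72 mm up, domed top), about 150 g, standing upright on the bench. The lowest 17 mm is a dark collar 59 mm across. Open foot: bore 50 mm, 46 mm deep to a flat ceiling. Origin: centre of the foot; z up its axis to the dome, x through its first lug.
- amber_lug (a point): Middle of the amber lens's first lug, 34 mm from its axis, 3 mm above its foot. Three light grey lugs at 0, 120 and 240 degrees from the lens's +x stand out from the foot of the collar: each reaches 39 mm from the axis, 12 mm wide, from 0 to 6 mm up.
- amber_grip (a point): Point on the amber lens's axis, 62 mm above its foot: a good height for the finger pads. A grip across the straight sides at this height, at any angle round the axis, keeps the fingers clear of the hooks.
- lamp_base: Lamp base, fixed on the console's panel, which slopes at 30 degrees, so the lens goes on tilted 30 degrees from vertical. Origin: on the panel's surface on the lamp's axis; z out along that axis, x straight up the slope. Dark flange 100 mm across, top at z = 6 mm. Grey spigot 46 mm across up to z = 28 mm, tapering to 36 mm at z = 34 mm; the lens's bore goes over it with 2 mm to spare.
- lamp_pillar (a joint): White sprung lamp pillar in the middle of the lamp base, 28 mm across, top at z = 66 mm; the joint is how far it is pushed in (0 to 0.0165 m). The lens's ceiling meets it with the lens's foot at z = 20 mm of the lamp base; it pushes back with 4 N there, 6 N at foot z = 14 mm, 9 N at z = 6 mm.
- gap1 (a point): Middle of the open gap between two hooks, where a lug goes down: 34 mm out along the lamp base's +x, at the flange's top. Angles in the lamp base's frame, about its z from +x, all repeating at +120 and +240 degrees: the gap is open from -16 to +60 degrees, so a lug's centre can enter from -4 to +48 degrees; a white line marks 0.
- notch1 (a point): Middle of a locked lug in the first notch: at -40 degrees, 34 mm from the axis, z = 17 mm in the lamp base's frame. Each light grey hook covers -60 to -16 degrees, 33.5 to 47 mm from the axis, top at z = 23 mm. Its underside is at z = 15.5 mm from -16 to -27; the notch, open below, from -27 to -53 with its roof at z = 20 mm; a solid stop from -53 to -60.
- notch2 (a point): The same in the second notch, at +80 degrees. To lock: a lug in each gap, push the lens's foot down to z = 6 to 9 mm of the lamp base (6 is the hard bottom; above 9.5 the lugs strike the hooks), turn it clockwise as seen from outside, which is minus about z, until the lugs are at -40 degrees (the stop is met at about -43), then let it rise.
- notch3 (a point): The same in the third notch, at +200 degrees. When let rise, the spring lifts the lugs into the notches and the foot comes to rest at z = 14 mm of the lamp base; the lens can then no longer turn.
- console: Black operator console, fixed: 340 mm wide, 260 deep, 60 high in front, 210 at its back. Origin: centre of its underside; low front towards its own -x; z up. The lamp base is 75 mm to its -y from the panel's middle. Display, buttons and emergency stop are on the +y part: none within 65 mm of the lamp's axis, none over 28 mm above the panel.
- red: Red lens, like the amber one; leave it standing.
- green: Green lens, like the amber one; leave it standing.
- screwdriver: Orange-handled screwdriver lying on the bench; leave it.
- tape: Roll of black tape, 90 mm across, 20 mm high; leave it.
- psu: Cream power supply, 148 x 40 x 30 mm; leave it.
- plug_green: Small green connector shell, 70 x 34 x 30 mm; leave it.
- plug_pink: Small pink connector shell, 70 x 34 x 30 mm; leave it.
Mind the look-alikes: they are no part of the job. Of the things that look like the green, take the one that is farthest to the robot's left at the start.

How it is judged (in metres and radians):
On the way:
1. the amber lens is over the lamp, in line with it and pushed down so that its foot is at the hooks (z of amber in the frame of lamp_base below 0.0165 m and distance between amber and lamp_base below 0.0175 m and angle between the z axis of amber and the z axis of lamp_base, either way round below 0.12 rad), for 0.1 s.
At the end, for the whole second after the job is handed in: The amber lens is locked on the lamp base: its lug within 5 mm of a notch's locked point, its axis within 0.08 rad of the lamp's, at rest and let go; the red and green lenses still stand upright ((distance between amber_lug and notch1 below 0.005 m or distance between amber_lug and notch2 below 0.005 m or distance between amber_lug and notch3 below 0.005 m) and angle between the z axis of amber and the z axis of lamp_base, either way round below 0.08 rad and linear speed of amber below 0.02 m/s and angle between each of red, green's own z axis and vertical below 0.1 rad); the robot touches nothing.
It fails at once if the red or the green lens is moved more than 30 mm (distance of any of red, green from where it was at the start of the episode above 0.03 m).
It fails at once if another thing on the bench is moved more than 30 mm (distance of any of screwdriver, tape, psu, plug_green, plug_pink from where it was at the start of the episode above 0.03 m).
It also fails if it takes over 43 s, if anything falls off the work surface, if the arm or the gripper's body presses on something with over 40 N, if the wrist force passes 120 N, or if a joint passes its speed limit or range.

## Working session

There is one attempt and no reset: what is moved stays moved. The work goes in short steps, Python scripts to look and compute and a tool call to move; the robot and the scene stay as the last step left them, time stands still between calls to the robot, and variables do not carry over. Pictures are saved under pics/ and viewed, at most 10 in all, crops included, and the job is handed in when it is done.

Besides the shell and the picture viewer there is one more tool, called after "Call:" in YAML: its name, and indented under it one key for each argument. send_rows: Moves the arm, as the interface text tells. Its arguments: {"type":"object","properties":{"targets":{"type":"array"}},"required":["targets"]}

```bash
mkdir -p pics; cat > h.py <<'E'
import numpy as np, cv2
from bench import arm
from scipy.spatial.transform import Rotation as R
def take(n,f=None):
    m=arm.camera_model(n); im,d=arm.get_image(n)
    if f: cv2.imwrite('pics/'+f,im[:,:,::-1])
    return m,im,d
def cloud(m,d):
    h,w=d.shape; K=np.array([[m['fx'],0,m['cx']],[0,m['fy'],m['cy']],[0,0,1.]])
    u,v=np.meshgrid(np.arange(w),np.arange(h))
    p=cv2.undistortPoints(np.stack([u,v],-1).reshape(-1,1,2).astype(float),K,np.array(m['distortion'],float)).reshape(h,w,2)
    P=np.dstack([p*d[...,None],d]); T=np.array(m['cam_to_world'])
    W=P@T[:3,:3].T+T[:3,3]; W[d<=0]=np.nan
    return W
E
python3 - <<'E'
from h import *
ims=[]
for n in ['scene','top']:
    m,im,d=take(n,n+'0.png'); W=cloud(m,d); np.savez('pics/'+n+'.npz',im=im,W=W)
    for t in ['amber','lamp_base','red','green','lamp_pillar']:
        for b in arm.boxes_of(n,t)[:4]:
            l,tt,w,h=map(int,b['rect']); w_=W[tt+h//2,l+w//2]
            print(n,t,[l,tt,w,h],round(b['score'],2),w_.round())
print(arm.read_state())
E
```

```text
scene amber [310, 190, 21, 34] 0.75 [482. 151.  82.]
scene amber [322, 287, 33, 35] 0.43 [738. 114.   1.]
scene lamp_base [198, 222, 39, 31] 0.6 [ 536. -138.  165.]
scene red [339, 225, 23, 34] 0.9 [615. 191.  83.]
scene green [321, 121, 18, 31] 0.75 [232. 270.  75.]
scene green [372, 182, 28, 28] 0.73 [504. 345.  76.]
scene green [278, 161, 21, 34] 0.69 [352.  96.  79.]
scene lamp_pillar [214, 220, 20, 15] 0.6 [ 532. -114.  195.]
top amber [303, 192, 25, 30] 0.72 [450. 164.  85.]
top amber [291, 142, 21, 28] 0.56 [588. 204.  83.]
top amber [264, 100, 27, 25] 0.46 [740. 281.  25.]
top amber [316, 98, 31, 30] 0.16 [749. 123.   1.]
top lamp_base [419, 155, 38, 40] 0.8 [ 516. -131.  174.]
top green [260, 288, 29, 27] 0.82 [211. 262.  84.]
top green [326, 244, 22, 26] 0.71 [322. 106.  85.]
top green [230, 189, 29, 25] 0.59 [463. 350.  86.]
top green [417, 156, 40, 37] 0.25 [ 516. -127.  181.]
top lamp_pillar [425, 166, 12, 11] 0.66 [ 520. -109.  196.]
{'clock': 0.6, 'joints': array([ 1.39956947e+00,  3.84707077e-01,  7.87089075e-03, -8.74175433e-06,
       -1.19400603e+00, -2.58629577e-01]), 'joint_vel': array([-1.25777230e-03,  9.70912599e-05,  1.81420711e-03, -5.33940435e-04,
        6.81417863e-04, -2.67911096e-04]), 'joint_efforts': array([ 4.44590005e-04, -3.91830683e+01,  1.88529450e+01,  4.18881118e+00,
       -4.15061941e-04, -2.76727398e-06]), 'position': array([260.40948204, 568.1260641 , 231.29508479]), 'ee_rot': array([ 9.76991363e-01, -2.13278871e-01, -3.05792790e-06,  2.31008366e-05]), 'contact_force': array([-0.74458637,  0.38821905,  0.66246889]), 'wrist_torque': array([-0.03118658, -0.00336597, -0.00437917]), 'grasp_force': 0.0, 'gripper_width': 85.4503316817497}
```

View pics/scene0.png

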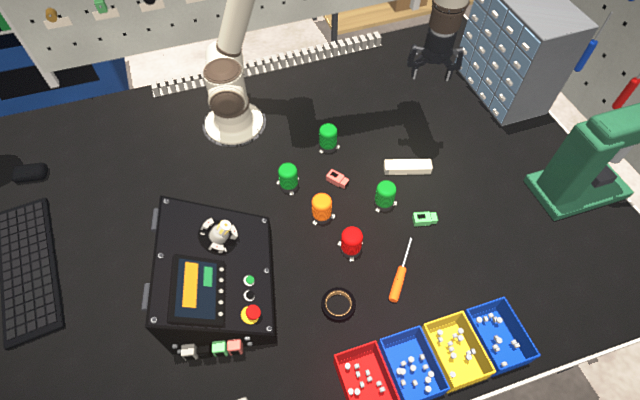

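View pics/top0.png

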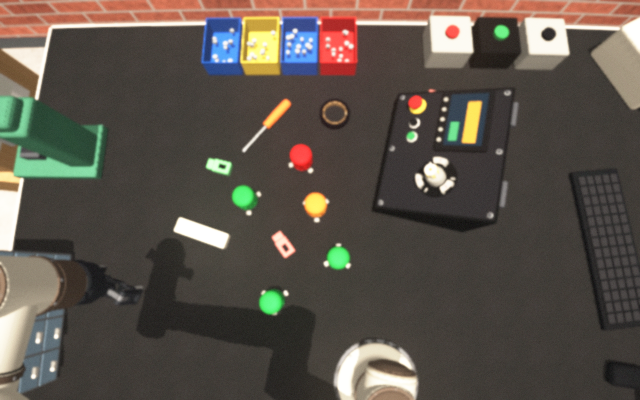

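The top picture shows the one amber lens at pixel (316,205), which is (321,207) in scene. It could be confused with the red lens at (301,157), or with the orange button and display areas on the console. The green lenses are at (245,197), (339,258) and (271,302), and the lamp base is at (437,176).

```bash
cat > m.py <<'E'
from h import *
def amberfit(W,im):
    hsv=cv2.cvtColor(im,cv2.COLOR_RGB2HSV)
    k=(hsv[...,0]>8)&(hsv[...,0]<24)&(hsv[...,1]>140)&(hsv[...,2]>90)
    return k
E
python3 - <<'E'
from m import *
from scipy.optimize import least_squares
out=[]
for n in ['scene','top']:
    z=np.load('pics/'+n+'.npz'); W,im=z['W'],z['im']; k=amberfit(W,im)
    P=W[k]; P=P[(np.hypot(P[:,0]-465,P[:,1]-160)<60)&(P[:,2]>20)&(P[:,2]<90)]
    S=P[P[:,2]<70]
    f=lambda c:np.hypot(S[:,0]-c[0],S[:,1]-c[1])-29
    c=least_squares(f,[460,160],loss='soft_l1').x if len(S)>10 else None
    T=P[P[:,2]>78]
    print(n,len(P),len(S),'side fit',c,'dome mean',T.mean(0).round(1))
    # panel plane
    Q=W.reshape(-1,3); Q=Q[(Q[:,0]>380)&(Q[:,0]<800)&(Q[:,1]>-350)&(Q[:,1]<30)&(Q[:,2]>70)&(Q[:,2]<230)]
    best=None; rng=np.random.default_rng(0)
    for _ in range(500):
        a=Q[rng.choice(len(Q),3,False)]; nn=np.cross(a[1]-a[0],a[2]-a[0]); nn/=np.linalg.norm(nn)+1e-9
        if abs(abs(nn[2])-.866)>.06: continue
        i=np.abs((Q-a[0])@nn)<3
        if best is None or i.sum()>best.sum(): best=i
    I=Q[best]; c=I.mean(0); nn=np.linalg.svd(I-c)[2][2]; nn*=np.sign(nn[2])
    print('plane',c.round(1),nn.round(3),best.sum(),'az up-slope',np.degrees(np.arctan2(-nn[1],-nn[0])))
    h=(Q-c)@nn; L=Q[(h>62)&(h<70)]; print('pillar top',L.mean(0).round(1),len(L), 'base', (L.mean(0)-66*nn).round(1))
E
```

```text
scene 288 176 side fit [460.94610845 162.95909038] dome mean [470.3 159.6  81. ]
plane [ 584.4 -172.1  146.5] [0.106 0.485 0.868] 8027 az up-slope -102.28097415403364
pillar top [ 526.1 -109.   193. ] 78 base [ 519.1 -141.   135.7]
top 143 51 side fit [463.10184271 163.10075563] dome mean [470.7 159.1  81.2]
plane [ 556.1 -165.   145.5] [0.11  0.483 0.868] 9149 az up-slope -102.82128058167862
pillar top [ 523.9 -107.6  191.9] 103 base [ 516.7 -139.5  134.5]
```

```bash
cat > plan.py <<'E'
from h import *
import math
def rows(p1,R1,p0=None,R0=None,lin=40,rot=7,n=None):
    """rows from pose 0 (default measured) to pose 1, shift in cm tool axes, turn deg"""
    s=arm.read_state()
    p=np.array(s['position'] if p0 is None else p0,float); Rc=R.from_quat(s['ee_rot']) if R0 is None else R0
    ang=np.degrees((Rc.inv()*R1).magnitude())
    n=n or max(1,math.ceil(np.linalg.norm(p1-p)/lin),math.ceil(ang/rot))
    out=[]
    for i in range(n):
        k=n-i
        d=Rc.inv().apply((p1-p)/k)/10; a=(Rc.inv()*R1).as_rotvec(degrees=True)/k
        d=d.round(2); a=a.round(2)
        out.append(dict(zip(['x','y','z','ax','ay','az'],[*d.tolist(),*a.tolist()])))
        p=p+Rc.apply(d*10); Rc=Rc*R.from_rotvec(a,degrees=True)
    return out,p,Rc
def show(o):
    for r in o: print({k:v for k,v in r.items() if abs(v)>1e-9})
E
python3 - <<'E'
from plan import *
m=arm.camera_model('wrist'); s=arm.read_state(); Rt=R.from_quat(s['ee_rot']).as_matrix()
T=np.array(m['cam_to_world']); print('cam in tool',Rt.T@(T[:3,3]-s['position']),(Rt.T@T[:3,:3]).round(3),m['fx'])
c=Rt.T@(T[:3,3]-s['position'])
# put camera view axis at amber mid height
ax=T[:3,2]; 
z=230; cam=T[:3,3]-s['position']
t=(z+cam[2]-60)/-ax[2]; tcp=np.array([463,162,z])-np.array([cam[0]+ax[0]*t,cam[1]+ax[1]*t,0])
print(tcp); o,p,_=rows(tcp,R.from_quat(s['ee_rot'])); show(o)
E
```

```text
cam in tool [  81.90429282   -0.77060998 -140.47076688] [[ 0.001 -0.948 -0.319]
 [ 1.     0.001  0.   ]
 [ 0.    -0.319  0.948]] 309.28661467852874
[483.33163738 151.9096577  230.        ]
{'x': 3.13, 'y': 2.38, 'z': 0.01}
{'x': 3.13, 'y': 2.38, 'z': 0.01}
{'x': 3.13, 'y': 2.38, 'z': 0.01}
{'x': 3.14, 'y': 2.38, 'z': 0.01}
{'x': 3.13, 'y': 2.38, 'z': 0.01}
{'x': 3.14, 'y': 2.38, 'z': 0.01}
{'x': 3.13, 'y': 2.38, 'z': 0.01}
{'x': 3.14, 'y': 2.38, 'z': 0.01}
{'x': 3.13, 'y': 2.38, 'z': 0.01}
{'x': 3.14, 'y': 2.37, 'z': 0.01}
{'x': 3.13, 'y': 2.38, 'z': 0.02}
{'x': 3.14, 'y': 2.37, 'z': 0.01}
```

Call:
send_rows:
  targets:
    - {"x":3.1,"y":2.4,"gripper":-1}
    - {"x":3.1,"y":2.4,"gripper":-1}
    - {"x":3.1,"y":2.4,"gripper":-1}
    - {"x":3.1,"y":2.4,"gripper":-1}
    - {"x":3.1,"y":2.4,"gripper":-1}

```text
$.targets[0]: bad value
```

Call:
send_rows:
  targets:
    - {"x":3.1,"y":2.4,"gripper":-1}
    - {"x":3.1,"y":2.4,"gripper":-1}
    - {"x":3.1,"y":2.4,"gripper":-1}
    - {"x":3.1,"y":2.4,"gripper":-1}
    - {"x":3.1,"y":2.4,"gripper":-1}

```text
$.targets[0]: bad value
```

Call:
send_rows:
  targets:
    - {"x":3.1,"y":2.4,"gripper":-1}
    - {"x":3.1,"y":2.4,"gripper":-1}
    - {"gripper":-1}
    - {"gripper":-1}

```text
$.targets[0]: bad value
```

Call:
send_rows:
  targets:
    - {"gripper":-1,"x":3.1,"y":2.4,"z":0,"ax":0,"ay":0,"az":0}
    - {"gripper":-1,"x":3.1,"y":2.4,"z":0,"ax":0,"ay":0,"az":0}
    - {"gripper":-1,"x":3.1,"y":2.4,"z":0,"ax":0,"ay":0,"az":0}
    - {"gripper":-1,"x":3.1,"y":2.4,"z":0,"ax":0,"ay":0,"az":0}
    - {"gripper":-1,"x":3.1,"y":2.4,"z":0,"ax":0,"ay":0,"az":0}

```text
clock: 1.02
position: [351.7, 392.8, 231.5]
ee_rot: [0.977, -0.213, 0.0, -0.0]
contact_force: [0.4, 0.0, -0.3]
gripper_width: 85.3
grasp_force: 0.0
```

Call:
send_rows:
  targets:
    - {"gripper":-1,"x":3.1,"y":2.4,"z":0,"ax":0,"ay":0,"az":0}
    - {"gripper":-1,"x":3.1,"y":2.4,"z":0,"ax":0,"ay":0,"az":0}
    - {"gripper":-1,"x":3.1,"y":2.4,"z":0,"ax":0,"ay":0,"az":0}
    - {"gripper":-1,"x":3.1,"y":2.4,"z":0,"ax":0,"ay":0,"az":0}
    - {"gripper":-1,"x":3.1,"y":2.4,"z":0,"ax":0,"ay":0,"az":0}

```text
clock: 1.43
position: [442.7, 219.1, 231.8]
ee_rot: [0.977, -0.213, 0.0, -0.0]
contact_force: [0.8, 0.3, -0.3]
gripper_width: 85.5
grasp_force: 0.0
```

Call:
send_rows:
  targets:
    - {"gripper":-1,"x":3.1,"y":2.4,"z":0,"ax":0,"ay":0,"az":0}
    - {"gripper":-1,"x":3.1,"y":2.4,"z":0,"ax":0,"ay":0,"az":0}
    - {"gripper":-1,"x":0,"y":0,"z":0,"ax":0,"ay":0,"az":0}
    - {"gripper":-1,"x":0,"y":0,"z":0,"ax":0,"ay":0,"az":0}

```text
clock: 1.77
position: [479.2, 149.5, 231.4]
ee_rot: [0.977, -0.215, 0.0, -0.0]
contact_force: [-0.8, 0.5, 0.5]
gripper_width: 85.6
grasp_force: 0.0
```

Full rows are needed. The arm is now above the amber lens, so I take the close crop and measure the axis and lugs.

```bash
python3 - <<'E'
from m import *
m,im,d=take('wrist','w1.png'); W=cloud(m,d); np.savez('pics/w1.npz',im=im,W=W,T=m['cam_to_world'])
print(arm.read_state()['joints'].round(2),[(b['rect'],b['score']) for b in arm.boxes_of('wrist','amber')[:3]])
from scipy.optimize import least_squares
k=amberfit(W,im); P=W[k]; P=P[(np.hypot(P[:,0]-465,P[:,1]-160)<60)]
S=P[(P[:,2]>20)&(P[:,2]<70)]
print(len(P),len(S))
if len(S)>20: print(least_squares(lambda c:np.hypot(S[:,0]-c[0],S[:,1]-c[1])-29,[460,160],loss='soft_l1').x)
D=P[P[:,2]>72]
def f(c): return None
print('dome top',D[:,2].max(),'mean',D.mean(0), 'mid extents',(np.percentile(D[:,:2],1,0)+np.percentile(D[:,:2],99,0))/2, np.ptp(D[:,:2],0))
hsv=cv2.cvtColor(im,cv2.COLOR_RGB2HSV)
c=np.array([463,162])
L=(hsv[...,2]>110)&(hsv[...,1]<60)&(W[...,2]<14)&(np.hypot(W[...,0]-c[0],W[...,1]-c[1])<50)
n,lab,st,ce=cv2.connectedComponentsWithStats(L.astype(np.uint8))
for i in range(1,n):
    if st[i,4]>15:
        w=W[lab==i]; print(st[i],ce[i].round(),w.mean(0).round(1))
E
```

```text
[ 0.63  0.17 -0.29 -0.   -1.11  0.51] [([284.9, 153.7, 54.2, 74.0], 0.66), ([89.8, 0.0, 28.3, 138.2], 0.21)]
753 447
[461.62493809 164.91454675]
dome top 79.00654082542627 mean [475.82042115 158.95577526  75.00591393] mid extents [463.02501067 164.41833122] [55.15379594 57.16776048]
[324 152  13  14 113] [330. 158.] [480.8 136.6   3. ]
[284 176   9  11  70] [288. 180.] [477.8 195.7   3.1]
```

View pics/w1.png

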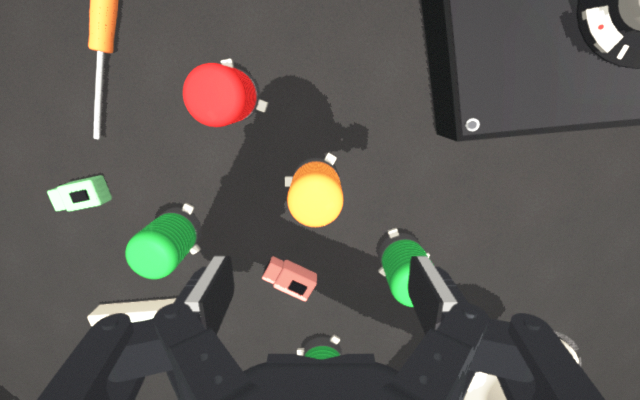

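The wrist view confirms the choice: the amber lens is at (315,195), with two lugs at (330,158) and (288,180). The axis comes out at about (462,165), with lugs at 63° mod 120. Next I work out the descent.

```bash
python3 - <<'E'
from plan import *
s=arm.read_state(); R0=R.from_quat(s['ee_rot']); print(s['position'])
Rd=R.from_quat([.977,-.2132,0,0])
o,p,r=rows(np.array([462.2,165,130]),Rd,n=4); show(o)
o,p,r=rows(np.array([462.2,165,43]),Rd,p,r,n=4); show(o)
E
```

```text
[478.50410855 151.46297396 231.37436198]
{'x': -0.51, 'y': -0.14, 'z': 2.53, 'az': -0.01}
{'x': -0.51, 'y': -0.14, 'z': 2.54, 'ax': -0.01}
{'x': -0.51, 'y': -0.13, 'z': 2.53, 'az': -0.01}
{'x': -0.52, 'y': -0.14, 'z': 2.54, 'ax': -0.01}
{'z': 2.17}
{'z': 2.18}
{'z': 2.17}
{'z': 2.18}
```

Call:
send_rows:
  targets:
    - {"gripper":-1,"x":-0.5,"y":-0.14,"z":2.53,"ax":0,"ay":0,"az":0}
    - {"gripper":-1,"x":-0.5,"y":-0.14,"z":2.53,"ax":0,"ay":0,"az":0}
    - {"gripper":-1,"x":-0.5,"y":-0.14,"z":2.53,"ax":0,"ay":0,"az":0}
    - {"gripper":-1,"x":-0.55,"y":-0.14,"z":2.53,"ax":0,"ay":0,"az":0}

```text
clock: 2.2
position: [461.6, 166.7, 129.5]
ee_rot: [0.977, -0.212, 0.0, -0.001]
contact_force: [0.5, -0.1, -0.5]
gripper_width: 85.3
grasp_force: 0.0
```

Call:
send_rows:
  targets:
    - {"gripper":-1,"x":0,"y":0,"z":2.17,"ax":0,"ay":0,"az":0}
    - {"gripper":-1,"x":0,"y":0,"z":2.17,"ax":0,"ay":0,"az":0}
    - {"gripper":-1,"x":0,"y":0,"z":2.17,"ax":0,"ay":0,"az":0}
    - {"gripper":-1,"x":0,"y":0,"z":2.17,"ax":0,"ay":0,"az":0}
    - {"gripper":-1,"x":0,"y":0,"z":0,"ax":0,"ay":0,"az":0}

```text
clock: 2.62
position: [459.3, 164.8, 39.9]
ee_rot: [0.977, -0.212, -0.003, 0.003]
contact_force: [0.4, -0.2, 1.0]
gripper_width: 85.5
grasp_force: 0.0
```

Call:
send_rows:
  targets:
    - {"gripper":1,"x":0,"y":0,"z":0,"ax":0,"ay":0,"az":0}
    - {"gripper":1,"x":0,"y":0,"z":0,"ax":0,"ay":0,"az":0}
    - {"gripper":1,"x":0,"y":0,"z":0,"ax":0,"ay":0,"az":0}
    - {"gripper":1,"x":0,"y":0,"z":0,"ax":0,"ay":0,"az":0}
    - {"gripper":1,"x":0,"y":0,"z":0,"ax":0,"ay":0,"az":0}

```text
clock: 3.03
position: [463.4, 166.1, 45.1]
ee_rot: [0.977, -0.213, 0.001, -0.002]
contact_force: [-1.7, 2.3, 7.0]
gripper_width: 56.6
grasp_force: 64.4
```

Call:
send_rows:
  targets:
    - {"gripper":1,"x":0,"y":0,"z":0,"ax":0,"ay":0,"az":0}
    - {"gripper":1,"x":0,"y":0,"z":0,"ax":0,"ay":0,"az":0}
    - {"gripper":1,"x":0,"y":0,"z":0,"ax":0,"ay":0,"az":0}

```text
clock: 3.28
position: [463.4, 166.1, 45.1]
ee_rot: [0.977, -0.213, 0.001, -0.002]
contact_force: [-2.7, 1.6, 6.1]
gripper_width: 56.5
grasp_force: 64.4
```

```bash
python3 - <<'E'
from h import *
for n in ['scene','top']:
    m,im,d=take(n); W=cloud(m,d); np.savez('pics/g_'+n+'.npz',im=im,W=W)
s=arm.read_state(); print(s['position'],s['ee_rot'],s['joints'].round(2),s['gripper_width'],s['grasp_force'],s['contact_force'])
m,im,d=take('wrist','w2.png'); W=cloud(m,d); np.savez('pics/w2.npz',im=im,W=W,T=m['cam_to_world'])
E
```

```text
[463.41050605 166.151997    45.10994461] [ 0.97706852 -0.21291486  0.00136288 -0.00158302] [ 0.67  0.39 -0.55  0.   -0.63  0.47] 56.726624716203155 64.4275632686913 [-1.02240217  2.59793263  6.48170795]
```

View pics/w2.png

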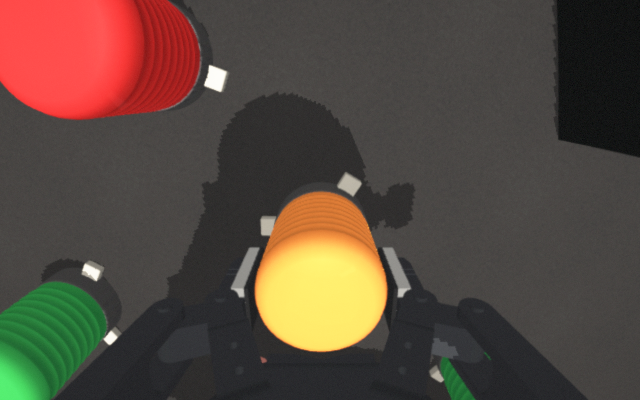

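The lens is gripped, with two lugs visible at (349,184) and (268,225). I compute the lens pose in the tool frame and plan the lift to a view of the lamp.

```bash
python3 - <<'E'
from plan import *
z=np.load('pics/w2.npz'); W,im=z['W'],z['im']; s=arm.read_state(); Rt=R.from_quat(s['ee_rot'])
hsv=cv2.cvtColor(im,cv2.COLOR_RGB2HSV); c=[463,165]
L=(hsv[...,2]>110)&(hsv[...,1]<60)&(W[...,2]<14)&(np.hypot(W[...,0]-c[0],W[...,1]-c[1])<50)
n,lab,st,ce=cv2.connectedComponentsWithStats(L.astype(np.uint8)); Q=[]
for i in range(1,n):
    if st[i,4]>60:
        w=W[lab==i]; print(st[i],np.nanmedian(w,0).round(1),'tool',Rt.inv().apply(np.nanmean(w,0)-s['position']).round(1), w[:,2].max())
# lamp view: camera axis through lamp pillar base at (518,-140,150), tool down same orientation, z
T=z['T']; cam=T[:3,3]-s['position']; ax=T[:3,2]
Rd=R.from_quat([.977,-.2132,0,0])
for zz in (330,):
    t=(zz+cam[2]-165)/-ax[2]; tcp=np.array([519,-132,zz])-np.array([cam[0]+ax[0]*t,cam[1]+ax[1]*t,0])
    print(tcp,'hover cam dist',t)
E
```

```text
[337 173  25  23 335] [483.  138.9   3.7] tool [29.  16.8 41.5] 6.172744246425367
[260 216  16  20 244] [480.1 197.7   3.7] tool [  1.6 -35.1  41.8] 13.948139832107074
[ 537.21382331 -141.7299654   330.        ] hover cam dist 322.2708039710135
```

```bash
cat >> plan.py <<'E'
def lampR(az=-102.6):
    a=np.radians(az); x=np.array([np.cos(a)*.866,np.sin(a)*.866,.5]); z=np.array([-.5*np.cos(a),-.5*np.sin(a),.866])
    return R.from_matrix(np.c_[x,np.cross(z,x),z])
LUG=32.2; FOOT=45.
Rlens_t=R.from_matrix(np.c_[[1,0,0],[0,-1,0],[0,0,-1]]) # lens axes in tool with lug at tool angle 0
Rlens_t=R.from_euler('z',LUG,degrees=True)*Rlens_t
def toolR(theta,az=-102.6): return lampR(az)*R.from_euler('z',theta,degrees=True)*Rlens_t.inv()
E
python3 - <<'E'
from plan import *
s=arm.read_state(); R0=R.from_quat(s['ee_rot'])
for k in (0,120,240): print(k,np.degrees((R0.inv()*toolR(12+k)).magnitude()))
k=min((0,120,240),key=lambda k:(R0.inv()*toolR(12+k)).magnitude())
R1=toolR(12+k); n=lampR().as_matrix()[:,2]; print(k,R1.as_matrix().round(2))
base=np.array([518,-140,135.]); hov=base+n*(110+FOOT)-110*R1.as_matrix()[:,0]; print(hov)
p=s['position']+np.array([0,0,110.]); print('lift then')
o,p,r=rows(hov,R1,p,R0,n=8); show(o); print(p,r.as_quat())
E
```

```text
0 45.00175204592734
120 90.36903073607984
240 154.6937844611559
0 [[ 0.54 -0.83 -0.11]
 [-0.76 -0.43 -0.49]
 [ 0.36  0.35 -0.87]]
[474.96317439  19.01387365 229.80200225]
lift then
{'x': 0.9, 'y': 1.61, 'z': -0.94, 'ax': -3.36, 'ay': 1.83, 'az': 4.12}
{'x': 1.04, 'y': 1.59, 'z': -0.81, 'ax': -3.36, 'ay': 1.83, 'az': 4.12}
{'x': 1.18, 'y': 1.55, 'z': -0.69, 'ax': -3.36, 'ay': 1.83, 'az': 4.12}
{'x': 1.31, 'y': 1.5, 'z': -0.55, 'ax': -3.36, 'ay': 1.83, 'az': 4.12}
{'x': 1.43, 'y': 1.43, 'z': -0.43, 'ax': -3.36, 'ay': 1.83, 'az': 4.13}
{'x': 1.54, 'y': 1.35, 'z': -0.3, 'ax': -3.36, 'ay': 1.84, 'az': 4.12}
{'x': 1.64, 'y': 1.25, 'z': -0.17, 'ax': -3.36, 'ay': 1.83, 'az': 4.13}
{'x': 1.73, 'y': 1.13, 'z': -0.04, 'ax': -3.36, 'ay': 1.84, 'az': 4.12}
[474.92362847  19.04082193 229.81509454] [ 0.84318266 -0.47121202  0.07397668  0.24805178]
```

Call:
send_rows:
  targets:
    - {"gripper":1,"x":0,"y":0,"z":-2.0,"ax":0,"ay":0,"az":0}
    - {"gripper":1,"x":0,"y":0,"z":-3.0,"ax":0,"ay":0,"az":0}
    - {"gripper":1,"x":0,"y":0,"z":-3.0,"ax":0,"ay":0,"az":0}
    - {"gripper":1,"x":0,"y":0,"z":-3.0,"ax":0,"ay":0,"az":0}

```text
clock: 3.77
position: [461.6, 164.5, 154.5]
ee_rot: [0.977, -0.214, -0.0, 0.0]
contact_force: [0.9, 0.9, -2.9]
gripper_width: 56.7
grasp_force: 64.4
```

Call:
send_rows:
  targets:
    - {"gripper":1,"x":0.9,"y":1.61,"z":-0.94,"ax":-3.36,"ay":1.83,"az":4.12}
    - {"gripper":1,"x":1.04,"y":1.59,"z":-0.81,"ax":-3.36,"ay":1.83,"az":4.12}
    - {"gripper":1,"x":1.18,"y":1.55,"z":-0.69,"ax":-3.36,"ay":1.83,"az":4.12}
    - {"gripper":1,"x":1.31,"y":1.5,"z":-0.55,"ax":-3.36,"ay":1.83,"az":4.12}

```text
clock: 4.1
position: [467.7, 90.5, 191.9]
ee_rot: [0.927, -0.351, 0.038, 0.128]
contact_force: [-0.4, -1.6, -1.6]
gripper_width: 56.3
grasp_force: 64.4
```

Call:
send_rows:
  targets:
    - {"gripper":1,"x":1.43,"y":1.43,"z":-0.43,"ax":-3.36,"ay":1.83,"az":4.12}
    - {"gripper":1,"x":1.54,"y":1.35,"z":-0.3,"ax":-3.36,"ay":1.83,"az":4.12}
    - {"gripper":1,"x":1.64,"y":1.25,"z":-0.17,"ax":-3.36,"ay":1.83,"az":4.12}
    - {"gripper":1,"x":1.73,"y":1.13,"z":-0.04,"ax":-3.36,"ay":1.83,"az":4.12}
    - {"gripper":1,"x":0,"y":0,"z":0,"ax":0,"ay":0,"az":0}

```text
clock: 4.52
position: [474.2, 17.0, 228.5]
ee_rot: [0.842, -0.472, 0.073, 0.251]
contact_force: [0.2, 1.3, -3.2]
gripper_width: 56.2
grasp_force: 64.4
```

Call:
send_rows:
  targets:
    - {"gripper":1,"x":0,"y":0,"z":0,"ax":0,"ay":0,"az":0}
    - {"gripper":1,"x":0,"y":0,"z":0,"ax":0,"ay":0,"az":0}
    - {"gripper":1,"x":0,"y":0,"z":0,"ax":0,"ay":0,"az":0}

```text
clock: 4.77
position: [473.7, 18.3, 228.2]
ee_rot: [0.843, -0.471, 0.073, 0.249]
contact_force: [0.1, 0.3, -3.0]
gripper_width: 56.6
grasp_force: 64.4
```

```bash
python3 - <<'E'
from plan import *
s=arm.read_state(); m,im,d=take('wrist','w3.png'); W=cloud(m,d); np.savez('pics/w3.npz',im=im,W=W,T=m['cam_to_world'],p=s['position'],q=s['ee_rot'])
Rt=R.from_quat(s['ee_rot']); print(s['joints'].round(2),s['position'],(toolR(12).inv()*Rt).as_rotvec(degrees=True),s['contact_force'])
Q=W.reshape(-1,3); Q=Q[np.isfinite(Q[:,0])]; D=np.linalg.norm(Q-[518,-140,135],axis=1); Q=Q[D<200]
rng=np.random.default_rng(0); best=None
for _ in range(400):
    a=Q[rng.choice(len(Q),3,False)]; nn=np.cross(a[1]-a[0],a[2]-a[0]); nn/=np.linalg.norm(nn)+1e-9
    if abs(abs(nn[2])-.866)>.06: continue
    i=np.abs((Q-a[0])@nn)<2.5
    if best is None or i.sum()>best.sum(): best=i
I=Q[best]; c=I.mean(0); nn=np.linalg.svd(I-c)[2][2]; nn*=np.sign(nn[2])
print('plane',c.round(1),nn.round(4),best.sum(),'az',np.degrees(np.arctan2(-nn[1],-nn[0])),'tilt',np.degrees(np.arccos(nn[2])),'in tool',Rt.inv().apply(nn).round(3))
E
```

```text
[ 0.6   0.26 -0.41  0.36 -1.31 -0.21] [473.65926978  18.32443364 228.21018239] [-0.1763888  -0.037077   -0.11659958] [ 0.09100891  0.27737253 -2.98585829]Traceback (most recent call last):
  File "<stdin>", line 11, in <module>
    u, s, vh = gufunc(a, signature=signature)
               ~~~~~~^^^^^^^^^^^^^^^^^^^^^^^^
numpy._core._exceptions._ArrayMemoryError: Unable to allocate 14.3 GiB for an array with shape (43840, 43840) and data type float64
```

View pics/w3.png

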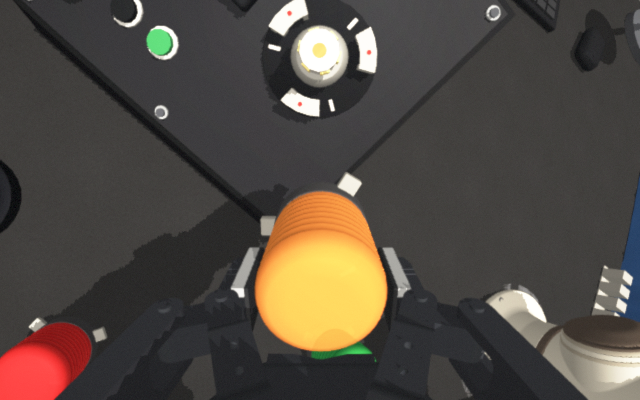

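The lamp shows clearly: pillar at (320,50), hooks at (290,13), (369,52) and (299,104), and white lines at (352,22), (274,48) and (331,104). The lens is in hand with lugs at (349,184) and (268,225). I fit the lamp frame in the tool frame.

```bash
cat > lamp.py <<'E'
from plan import *
from scipy.optimize import least_squares
def lampfit(f,guess=np.array([518,-140,135.])):
    z=np.load(f); W,im=z['W'],z['im']; Rt=R.from_quat(z['q']); p=z['p']
    X=Rt.inv().apply(np.nan_to_num(W,nan=1e5).reshape(-1,3)-p).reshape(W.shape)   # tool frame
    g=Rt.inv().apply(guess-p); hsv=cv2.cvtColor(im,cv2.COLOR_RGB2HSV)
    r=np.hypot(X[...,0]-g[0],X[...,1]-g[1])
    k=(r>55)&(r<110)&(np.abs(X[...,2]-g[2])<12)&(hsv[...,2]<70)&(X[...,0]>g[0]-75)
    P=X[k]; A=np.c_[P[:,:2],np.ones(len(P))]
    for _ in range(6):
        co=np.linalg.lstsq(A,P[:,2],rcond=None)[0]; e=P[:,2]-A@co; i=np.abs(e)<2.5; P,A=P[i],A[i]
    n=np.array([co[0],co[1],-1]); n/=np.linalg.norm(n)
    h=(X-np.array([0,0,co[2]]))@n
    flat=X-h[...,None]*n    # projected on the panel
    br=hsv[...,2]>120
    hk=flat[(h>20)&(h<26)&br&(r<60)&(hsv[...,1]<60)]
    b=least_squares(lambda c:np.hypot(hk[:,0]-c[0],hk[:,1]-c[1])-40.25,g[:2],loss='soft_l1').x
    r2=np.hypot(flat[...,0]-b[0],flat[...,1]-b[1])
    pil=flat[(h>60)&(h<69)&(r2<25)]
    ln=flat[(h>3)&(h<9.5)&br&(r2>30)&(r2<52)]
    an=np.degrees(np.arctan2(ln[:,1]-b[1],ln[:,0]-b[0])); m3=np.degrees(np.angle(np.mean(np.exp(3j*np.radians(an)))))/3
    ha=flat[(h>20)&(h<26)&br&(r2>33)&(r2<48)]; a2=np.degrees(np.arctan2(ha[:,1]-b[1],ha[:,0]-b[0])); m4=np.degrees(np.angle(np.mean(np.exp(3j*np.radians(a2)))))/3
    print('n tool',n.round(4),len(P),'hooks centre',b.round(2),len(hk),'pillar',pil.mean(0).round(2),((pil.max(0)+pil.min(0))/2).round(2),len(pil))
    print('line ang(tool,mod120)',m3.round(1),len(ln),'hook mid ang',m4.round(1),'-> lug12 expects tool angle',m3-12,'panel z at centre',co[0]*b[0]+co[1]*b[1]+co[2])
    print('base world',(Rt.apply([*b,co[0]*b[0]+co[1]*b[1]+co[2]])+p).round(1),'n world',Rt.apply(n).round(4))
    # lugs of the held lens
    L=(hsv[...,2]>110)&(hsv[...,1]<60)&(np.abs(X[...,2]-42)<8)&(np.hypot(X[...,0],X[...,1])<48)
    nn,lab,st,ce=cv2.connectedComponentsWithStats(L.astype(np.uint8))
    for i in range(1,nn):
        if st[i,4]>60: print('lug',ce[i].round(),np.median(X[lab==i],0).round(1),np.mean(X[lab==i],0).round(1))
E
python3 -c "
from lamp import *
lampfit('pics/w3.npz')"
```

```text
n tool [ 0.0024  0.0051 -1.    ] 11609 hooks centre [109.28  -2.71] 1943 pillar [109.05  -2.72 153.4 ] [108.99  -2.69 153.4 ] 1474
line ang(tool,mod120) 48.6 282 hook mid ang -38.1 -> lug12 expects tool angle 36.622988317589694 panel z at centre 153.39591169429153
base world [ 518.5 -138.3  133.6] n world [0.109  0.4848 0.8678]
lug [349. 184.] [28.  16.2 40.8] [28.1 16.2 40.9]
lug [267. 225.] [  0.8 -35.8  40.8] [  0.6 -35.7  40.9]
```

Call:
send_rows:
  targets:
    - {"gripper":1,"x":2.74,"y":-0.03,"z":0,"ax":0,"ay":0,"az":0}
    - {"gripper":1,"x":2.74,"y":-0.03,"z":0,"ax":0,"ay":0,"az":0}
    - {"gripper":1,"x":2.74,"y":-0.03,"z":0,"ax":0,"ay":0,"az":0}
    - {"gripper":1,"x":2.74,"y":-0.03,"z":0,"ax":0,"ay":0,"az":0}
    - {"gripper":1,"x":0,"y":0,"z":0,"ax":0,"ay":0,"az":0}

```text
clock: 5.23
position: [536.8, -66.3, 268.8]
ee_rot: [0.842, -0.472, 0.074, 0.249]
contact_force: [0.2, 0.5, -0.7]
gripper_width: 56.5
grasp_force: 64.4
```

Call:
send_rows:
  targets:
    - {"gripper":1,"x":0,"y":0,"z":1.5,"ax":0,"ay":0,"az":0}
    - {"gripper":1,"x":0,"y":0,"z":1.5,"ax":0,"ay":0,"az":0}
    - {"gripper":1,"x":0,"y":0,"z":0,"ax":0,"ay":0,"az":0}
    - {"gripper":1,"x":0,"y":0,"z":0,"ax":0,"ay":0,"az":0}

```text
clock: 5.57
position: [530.9, -79.2, 240.9]
ee_rot: [0.843, -0.471, 0.072, 0.25]
contact_force: [1.4, 0.5, -1.7]
gripper_width: 56.6
grasp_force: 64.4
```

```bash
python3 - <<'E'
from lamp import *
s=arm.read_state(); m,im,d=take('wrist','w4.png'); W=cloud(m,d); np.savez('pics/w4.npz',im=im,W=W,T=m['cam_to_world'],p=s['position'],q=s['ee_rot'])
z=np.load('pics/w3.npz'); R0=R.from_quat(z['q']); print('moved in tool',R0.inv().apply(s['position']-z['p']).round(2),'rot',(R0.inv()*R.from_quat(s['ee_rot'])).as_rotvec(degrees=True).round(2),s['joints'].round(2),s['contact_force'])
lampfit('pics/w4.npz',np.array([518.5,-138.3,133.6]))
E
```

```text
moved in tool [109.65  -0.79  30.25] rot [-0.14  0.04  0.  ] [ 0.37  0.31 -0.34  0.45 -1.27 -0.03] [ 1.36738545  0.49068974 -1.65904454]lamp.py:23: RuntimeWarning: Mean of empty slice.
  print('n tool',n.round(4),len(P),'hooks centre',b.round(2),len(hk),'pillar',pil.mean(0).round(2),((pil.max(0)+pil.min(0))/2).round(2),len(pil))
  ret = um.true_divide(
Traceback (most recent call last):
  File "lamp.py", line 23, in lampfit
    print('n tool',n.round(4),len(P),'hooks centre',b.round(2),len(hk),'pillar',pil.mean(0).round(2),((pil.max(0)+pil.min(0))/2).round(2),len(pil))
                                                                                                       ~~~~~~~^^^
ValueError: zero-size array to reduction operation maximum which has no identity
```

View pics/w4.png

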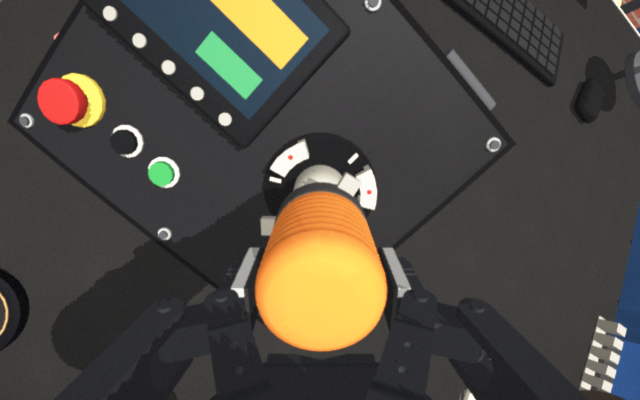

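The lens is over the lamp (lamp centre near (320,185)), in line to within about 1 mm. I descend in steps while watching the force.

Call:
send_rows:
  targets:
    - {"gripper":1,"x":0,"y":-0.03,"z":1.5,"ax":0,"ay":0,"az":0}
    - {"gripper":1,"x":0,"y":0,"z":1.2,"ax":0,"ay":0,"az":0}
    - {"gripper":1,"x":0,"y":0,"z":1.1,"ax":0,"ay":0,"az":0}
    - {"gripper":1,"x":0,"y":0,"z":0,"ax":0,"ay":0,"az":0}

```text
clock: 5.95
position: [526.5, -97.8, 207.4]
ee_rot: [0.843, -0.471, 0.072, 0.251]
contact_force: [-0.1, -0.1, -1.4]
gripper_width: 56.8
grasp_force: 64.4
```

Call:
send_rows:
  targets:
    - {"gripper":1,"x":0,"y":0,"z":0.5,"ax":0,"ay":0,"az":0}
    - {"gripper":1,"x":0,"y":0,"z":0.5,"ax":0,"ay":0,"az":0}
    - {"gripper":1,"x":0,"y":0,"z":0.3,"ax":0,"ay":0,"az":0}
    - {"gripper":1,"x":0,"y":0,"z":0,"ax":0,"ay":0,"az":0}

```text
clock: 6.28
position: [525.7, -104.1, 196.9]
ee_rot: [0.843, -0.471, 0.073, 0.25]
contact_force: [0.4, -0.3, -2.5]
gripper_width: 56.4
grasp_force: 64.4
```

```bash
cat > st.py <<'E'
from plan import *
s=arm.read_state(); z=np.load('pics/w3.npz'); R0=R.from_quat(z['q']); Rt=R.from_quat(s['ee_rot'])
mv=R0.inv().apply(s['position']-z['p'])
print('moved in tool0',mv.round(2),'foot h',round(153.4-FOOT-mv[2],1),'rot',(R0.inv()*Rt).as_rotvec(degrees=True).round(2),'F tool',Rt.inv().apply(s['contact_force']).round(1),'M',Rt.inv().apply(s['wrist_torque']).round(2),'j',s['joints'].round(2),s['gripper_width'],s['clock'])
E
python3 st.py
```

```text
moved in tool0 [109.97  -1.27  81.12] foot h 27.3 rot [-0.08  0.04  0.04] F tool [-0.5 -1.1  2.2] M [ 0.87 -0.87  0.03] j [ 0.33  0.34 -0.43  0.49 -1.15 -0.06] 56.37004744501341 6.2833
```

Call:
send_rows:
  targets:
    - {"gripper":1,"x":0,"y":0,"z":0.3,"ax":0,"ay":0,"az":0}
    - {"gripper":1,"x":0,"y":0,"z":0.3,"ax":0,"ay":0,"az":0}
    - {"gripper":1,"x":0,"y":0,"z":0.3,"ax":0,"ay":0,"az":0}
    - {"gripper":1,"x":0,"y":0,"z":0,"ax":0,"ay":0,"az":0}
    - {"gripper":1,"x":0,"y":0,"z":0,"ax":0,"ay":0,"az":0}

```text
clock: 6.7
position: [525.3, -108.2, 189.8]
ee_rot: [0.843, -0.471, 0.073, 0.25]
contact_force: [-1.3, 3.0, 2.7]
gripper_width: 56.6
grasp_force: 64.6
```

```bash
python3 st.py
```

```text
moved in tool0 [110.33  -1.62  89.32] foot h 19.1 rot [-0.01  0.08  0.05] F tool [-2.   0.7 -3.7] M [ 0.72 -1.38  0.03] j [ 0.32  0.34 -0.44  0.5  -1.13 -0.06] 56.56554860184867 6.7
```

Spring contact came at the expected height. I push down.

Call:
send_rows:
  targets:
    - {"gripper":1,"x":0,"y":0,"z":0.3,"ax":0,"ay":0,"az":0}
    - {"gripper":1,"x":0,"y":0,"z":0.3,"ax":0,"ay":0,"az":0}
    - {"gripper":1,"x":0,"y":0,"z":0.3,"ax":0,"ay":0,"az":0}
    - {"gripper":1,"x":0,"y":0,"z":0.2,"ax":0,"ay":0,"az":0}
    - {"gripper":1,"x":0,"y":0,"z":0,"ax":0,"ay":0,"az":0}

```text
clock: 7.12
position: [524.3, -113.8, 180.0]
ee_rot: [0.843, -0.471, 0.074, 0.25]
contact_force: [-0.1, 4.6, 5.9]
gripper_width: 56.4
grasp_force: 65.0
```

Call:
send_rows:
  targets:
    - {"gripper":1,"x":0,"y":0,"z":0,"ax":0,"ay":0,"az":0}

```text
clock: 7.2
position: [524.3, -113.7, 180.2]
ee_rot: [0.843, -0.471, 0.074, 0.25]
contact_force: [-0.4, 4.7, 4.9]
gripper_width: 56.5
grasp_force: 65.0
```

```bash
python3 st.py
```

```text
moved in tool0 [110.52  -1.81 100.37] foot h 8.0 rot [0.01 0.09 0.06] F tool [-2.   0.  -6.5] M [ 0.76 -1.16  0.  ] j [ 0.31  0.35 -0.46  0.51 -1.1  -0.07] 56.48395670550412 7.2
```

Call:
send_rows:
  targets:
    - {"gripper":1,"x":0,"y":0,"z":0.12,"ax":0,"ay":0,"az":0}
    - {"gripper":1,"x":0,"y":0,"z":0,"ax":0,"ay":0,"az":5}
    - {"gripper":1,"x":0,"y":0,"z":0,"ax":0,"ay":0,"az":5}
    - {"gripper":1,"x":0,"y":0,"z":0,"ax":0,"ay":0,"az":5}
    - {"gripper":1,"x":0,"y":0,"z":0,"ax":0,"ay":0,"az":5}

```text
clock: 7.62
position: [524.7, -114.1, 179.5]
ee_rot: [0.747, -0.612, 0.117, 0.232]
contact_force: [1.3, 5.1, 4.8]
gripper_width: 56.4
grasp_force: 65.1
```

```bash
python3 st.py
```

```text
moved in tool0 [110.82  -2.21 101.13] foot h 7.3 rot [ 0.1   0.12 20.3 ] F tool [-1.9 -1.  -6.8] M [ 0.55 -1.2   0.05] j [ 0.31  0.35 -0.46  0.51 -1.1  -0.42] 56.43341344816748 7.6167
```

Call:
send_rows:
  targets:
    - {"gripper":1,"x":0,"y":0,"z":0,"ax":0,"ay":0,"az":5}
    - {"gripper":1,"x":0,"y":0,"z":0,"ax":0,"ay":0,"az":5}
    - {"gripper":1,"x":0,"y":0,"z":0,"ax":0,"ay":0,"az":5}
    - {"gripper":1,"x":0,"y":0,"z":0,"ax":0,"ay":0,"az":5}
    - {"gripper":1,"x":0,"y":0,"z":0,"ax":0,"ay":0,"az":5}

```text
clock: 8.03
position: [524.8, -114.1, 179.6]
ee_rot: [-0.597, 0.759, -0.164, -0.201]
contact_force: [0.2, 4.3, 5.5]
gripper_width: 56.6
grasp_force: 65.2
```

```bash
python3 st.py
```

```text
moved in tool0 [110.87  -2.27 101.09] foot h 7.3 rot [ 0.14  0.1  45.3 ] F tool [-0.9  0.8 -6.9] M [ 0.04 -1.24 -0.06] j [ 0.31  0.35 -0.46  0.51 -1.1  -0.86] 56.584427091449086 8.0333
```

Call:
send_rows:
  targets:
    - {"gripper":1,"x":0,"y":0,"z":0,"ax":0,"ay":0,"az":3}
    - {"gripper":1,"x":0,"y":0,"z":0,"ax":0,"ay":0,"az":3}
    - {"gripper":1,"x":0,"y":0,"z":0,"ax":0,"ay":0,"az":2}
    - {"gripper":1,"x":0,"y":0,"z":0,"ax":0,"ay":0,"az":0}

```text
clock: 8.37
position: [524.8, -114.1, 179.6]
ee_rot: [-0.544, 0.798, -0.178, -0.19]
contact_force: [0.7, 4.7, 6.0]
gripper_width: 56.4
grasp_force: 65.2
```

```bash
python3 st.py
```

```text
moved in tool0 [110.89  -2.23 101.09] foot h 7.3 rot [ 0.14  0.09 53.13] F tool [-1.   0.5 -7.6] M [-0.13 -1.28  0.05] j [ 0.31  0.35 -0.46  0.51 -1.1  -1.  ] 56.38372899569876 8.3667
```

Call:
send_rows:
  targets:
    - {"gripper":1,"x":0,"y":0,"z":0,"ax":0,"ay":0,"az":1.5}
    - {"gripper":1,"x":0,"y":0,"z":0,"ax":0,"ay":0,"az":1.5}
    - {"gripper":1,"x":0,"y":0,"z":0,"ax":0,"ay":0,"az":0}

```text
clock: 8.62
position: [524.3, -114.2, 179.6]
ee_rot: [-0.524, 0.811, -0.182, -0.186]
contact_force: [-1.2, 4.5, 6.9]
gripper_width: 56.4
grasp_force: 65.4
```

```bash
python3 st.py
```

```text
moved in tool0 [110.64  -1.75 101.17] foot h 7.2 rot [ 0.07  0.13 55.99] F tool [ 0.3  2.1 -8.1] M [-0.71 -1.13 -0.41] j [ 0.31  0.35 -0.46  0.51 -1.1  -1.05] 56.4006287103549 8.6167
```

Wrist torque rises at about 56°, which is the stop. I back off a little and let the lens rise.

Call:
send_rows:
  targets:
    - {"gripper":1,"x":0,"y":0,"z":0,"ax":0,"ay":0,"az":-2.5}
    - {"gripper":1,"x":0,"y":0,"z":-0.2,"ax":0,"ay":0,"az":0}
    - {"gripper":1,"x":0,"y":0,"z":-0.2,"ax":0,"ay":0,"az":0}
    - {"gripper":1,"x":0,"y":0,"z":-0.2,"ax":0,"ay":0,"az":0}
    - {"gripper":1,"x":0,"y":0,"z":0,"ax":0,"ay":0,"az":0}

```text
clock: 9.03
position: [525.0, -111.3, 184.5]
ee_rot: [-0.541, 0.8, -0.178, -0.19]
contact_force: [1.2, 2.2, 4.3]
gripper_width: 56.6
grasp_force: 65.2
```

```bash
python3 st.py
```

```text
moved in tool0 [110.6   -1.86  95.43] foot h 13.0 rot [ 0.07  0.08 53.57] F tool [ 0.  -0.7 -4.9] M [ 0.34 -1.07 -0.01] j [ 0.32  0.35 -0.45  0.5  -1.11 -1.  ] 56.55842055715534 9.0333
```

Call:
send_rows:
  targets:
    - {"gripper":1,"x":0,"y":0,"z":-0.15,"ax":0,"ay":0,"az":0}
    - {"gripper":1,"x":0,"y":0,"z":0,"ax":0,"ay":0,"az":0}

```text
clock: 9.2
position: [525.0, -110.6, 185.5]
ee_rot: [-0.541, 0.8, -0.178, -0.19]
contact_force: [3.4, 2.2, 3.7]
gripper_width: 56.6
grasp_force: 65.2
```

```bash
python3 st.py
```

```text
moved in tool0 [110.52  -1.84  94.19] foot h 14.2 rot [5.000e-02 8.000e-02 5.356e+01] F tool [-1.1 -2.7 -4.7] M [ 0.65 -1.04 -0.03] j [ 0.32  0.35 -0.45  0.5  -1.12 -1.  ] 56.551733299764976 9.2
```

Call:
send_rows:
  targets:
    - {"gripper":1,"x":0,"y":0,"z":-0.1,"ax":0,"ay":0,"az":0}
    - {"gripper":1,"x":0,"y":0,"z":-0.1,"ax":0,"ay":0,"az":0}
    - {"gripper":1,"x":0,"y":0,"z":0,"ax":0,"ay":0,"az":0}

```text
clock: 9.45
position: [524.7, -110.3, 185.9]
ee_rot: [-0.541, 0.8, -0.177, -0.19]
contact_force: [5.4, -4.3, -2.0]
gripper_width: 56.1
grasp_force: 65.9
```

```bash
python3 st.py
```

```text
moved in tool0 [110.22  -1.62  93.77] foot h 14.6 rot [-4.000e-02  5.000e-02  5.354e+01] F tool [ 0.6 -6.4  3.2] M [ 1.98 -1.03  0.  ] j [ 0.32  0.35 -0.45  0.5  -1.12 -1.  ] 56.14321778382705 9.45
```

Lifting is blocked at foot z of about 14 mm, so the lugs are in the notches. I release and back off along the axis.

Call:
send_rows:
  targets:
    - {"gripper":1,"x":0,"y":0,"z":0.1,"ax":0,"ay":0,"az":0}
    - {"gripper":-1,"x":0,"y":0,"z":0,"ax":0,"ay":0,"az":0}
    - {"gripper":-1,"x":0,"y":0,"z":0,"ax":0,"ay":0,"az":0}
    - {"gripper":-1,"x":0,"y":0,"z":0,"ax":0,"ay":0,"az":0}
    - {"gripper":-1,"x":0,"y":0,"z":0,"ax":0,"ay":0,"az":0}

```text
clock: 9.87
position: [523.4, -110.6, 185.5]
ee_rot: [-0.541, 0.8, -0.177, -0.191]
contact_force: [0.2, -0.3, 0.3]
gripper_width: 85.7
grasp_force: 0.0
```

Call:
send_rows:
  targets:
    - {"gripper":-1,"x":0,"y":0,"z":0,"ax":0,"ay":0,"az":0}
    - {"gripper":-1,"x":0,"y":0,"z":-1.5,"ax":0,"ay":0,"az":0}
    - {"gripper":-1,"x":0,"y":0,"z":-2.5,"ax":0,"ay":0,"az":0}
    - {"gripper":-1,"x":0,"y":0,"z":-3,"ax":0,"ay":0,"az":0}
    - {"gripper":-1,"x":0,"y":0,"z":-3,"ax":0,"ay":0,"az":0}

```text
clock: 10.28
position: [535.0, -61.0, 273.2]
ee_rot: [-0.541, 0.8, -0.177, -0.191]
contact_force: [0.5, 1.6, -0.7]
gripper_width: 85.5
grasp_force: 0.0
```

Call:
send_rows:
  targets:
    - {"gripper":-1,"x":0,"y":0,"z":-3,"ax":0,"ay":0,"az":0}
    - {"gripper":-1,"x":0,"y":0,"z":0,"ax":0,"ay":0,"az":0}
    - {"gripper":-1,"x":0,"y":0,"z":0,"ax":0,"ay":0,"az":0}

```text
clock: 10.53
position: [539.6, -45.6, 299.4]
ee_rot: [-0.541, 0.8, -0.178, -0.189]
contact_force: [-0.6, 0.2, 0.1]
gripper_width: 85.8
grasp_force: 0.0
```

```bash
python3 - <<'E'
from h import *
m,im,d=take('wrist','w5.png'); W=cloud(m,d); np.savez('pics/w5.npz',im=im,W=W)
n=np.array([.109,.4848,.8678]); hsv=cv2.cvtColor(im,cv2.COLOR_RGB2HSV)
h=(W-np.array([518.5,-138.3,133.6]))@n; v=W-np.array([518.5,-138.3,133.6])-h[...,None]*n; r=np.linalg.norm(v,axis=-1)
k=(hsv[...,1]>120)&(r<60)&(h>20); print('lens max h',np.nanpercentile(h[k],99),'(expect 98)')
E
python3 st.py
```

```text
lens max h 98.11507830428579 (expect 98)
moved in tool0 [109.46  -1.34 -36.1 ] foot h 144.5 rot [-6.000e-02  3.000e-02  5.353e+01] F tool [0.1 1.4 1.9] M [-0.18 -1.   -0.02] j [ 0.43  0.29 -0.21  0.42 -1.42 -0.94] 85.51937463856308 10.5833
```

View pics/w5.png

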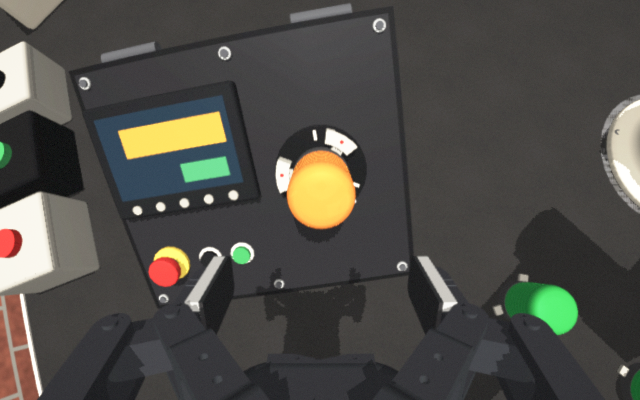

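The amber lens sits on the lamp at (320,190) with its lugs hidden under the hooks. Its top is 98.1 mm above the panel, where 98 is expected, so it is locked and let go.

```bash
python3 -c "
from bench import arm
print(arm.job_done())"
```

```text
the job is handed in; nothing more can be done
None
```

The amber lens is locked on the lamp base and let go, its top measuring 98.1 mm above the panel against 98 expected; the arm is clear, the rest of the bench was left alone, and the job is handed in at about 10.6 s (no verdict was returned).

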